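# Clamp the board with the hand-cranked cam

### The job

Two hand-cranked cam clamps stand on the bench; clamp the circuit board in the one that holds it, by turning that clamp's crank counter-clockwise (seen from above) until the cam's dwell (its round nose) is on the follower's roller and the crank arm points away from the board, in line with the follower. Leave it standing there with the handle let go, and leave the empty clamp's crank as it is.

Things in the scene. Friction and masses are not known exactly. Their poses are not given: they have to be found in the camera images.
- cam_axis (a point): On the vertical crank axis of the clamp that holds the board, 72 mm above the bench. x: from the cam along the follower to the board; z up. Fixed plate 196x92 mm (x -48 to 148) on feet, top at 22 mm. Steel plate cam, base radius 24, round nose of radius 34 over 56 degrees = dwell; roller at its +x side. Crank arm (top 51 mm above bench) is opposite the nose: dwell when the arm points along -x. Friction holds it there.
- handle (a point): Middle of that crank's upright black handle, 72 mm above the bench, 55 mm from cam_axis; 18 mm thick, 52 to 93 mm above the bench, spins freely on its pin (the gripper need not turn). Starts 54 to 74 degrees counter-clockwise from the clamp's x; stop at 54. Crank counter-clockwise, over the +y side, to 180 degrees; 2 to 4 N. Stop at 249. Far from the dwell a return spring may turn it back.
- board: Tan populated circuit board lying loose and flat between the clamp's pad and its fence, 48x66 mm, 4 mm thick, parts up to 20 mm high; not to be handled. Origin: centre of its underside, 22 mm above the bench. The cam moves the pad 10 mm and so pushes the board against the fence; its centre is then 111 to 112 mm ahead (+x) of cam_axis, 5 to 7 mm more than at the start.
- spare_handle (a point): Middle of the crank handle of the second clamp, which is the same in build but holds no board. It is to be left as it is.

How it is judged:
By the outcome, as a careful person would: the job done as asked, in the order asked, and still so for the second after the job is handed in, with the robot touching nothing.
It also fails if it takes over 35 s, if anything falls off the work surface, if the arm or the gripper's body presses on something with over 40 N, if the wrist force passes 120 N, or if a joint passes its speed limit or range.

### The arm

A 6-joint arm with a two-finger parallel gripper is mounted at the origin on a cart in front of the work surface, level with it; the furniture and walls round the work are solid. World frame = base frame: x ahead of the robot, y to its left, z up, the work surface at z = 0. Lengths are in mm, angles in rad, forces in N, time in s.
With the tool pointing down it reaches from about 350 to 975 mm from the base axis. Payload 7.1 kg.
Tool frame: the origin (TCP) lies at the very end of the fingers, on their centre line; the grasp point (between the pads) lies 19 mm behind it; z points along the fingers, x is the direction in which the jaws open and shut, and the axes are right-handed (so a half turn about z gives the same grasp; the last joint's range is limited). The gripper opens to 88 mm and grips with 3 to 60 N. Pads are 20 mm wide; open, the fingers measure 115 mm over their backs; the gripper's body (75 mm by 178 mm) begins 61 mm behind the grasp point.
Start: joints at [1.114, 0.423, 1.63, -0, 1.089, -0.019], TCP at [264.935, 566.051, 222.675] pointing down, gripper open.
Joint ranges: [-3, 3], [-0.9, 2.11], [0.09, 2.58], [-1.31, 4.45], [0.11, 2.69], [-2.54, 2.54]. Speed limits (rad/s): [2.39, 2.39, 3.01, 3.14, 3.14, 3.14].

### API

Orientations are given as a rotation vector (axis times angle).
In Python, from workcell import * gives the robot as it stands.
- The arm moves only by the tool arm_command, never from a script. Its argument "increments" is a list of rows, each a list of 2 entries, a list of its own where there are three numbers: the shift along the tool's x, y, z in cm, then the turn about the tool's z in degrees. In form: [[[dx, dy, dz], turn], ...]. A call has 1 to 20 rows; each row shifts and turns the pose as measured when the row begins, along the tool's axes as they then stand; what a row does not reach is not made up. A row lasts 1/10 s, in which the tool goes at most 50 mm and 8.59 degrees, less where a joint would pass 70% of its speed; a pose out of reach is approached as far as the arm can. A call is refused whole if a number of a shift passes 5 or a number of a turn 8.59, either way. A call with a gripper value outside its range is refused whole. "gripper" is the opening, from 0 (shut) to 1 (fully open), set as the call begins (left out, the last holds). The fingers move at their own pace and stop on an object; the grip force is fixed at half the most. Time passes only in rows, so rows that do not move let the fingers close. It gives the time, the measured TCP pose, the force and the opening at its end, in the units of the state.
- get_obs(): the state, without advancing time (a new reading comes with each control period).
- get_image(name): name is "scene" or "top"; returns the picture (480x640x3 uint8, red, green, blue); there is no depth.
- camera_params(name): a dict with "K" (3x3 intrinsics, pixels), "k1" (the pictures are not rectified: a ray, as slopes to the right and down, at radius r is drawn at 1 + k1 r^2 times it, then the intrinsics apply), "rvec" (rotation vector, rad) and "tvec" (3), from world to camera coordinates, as OpenCV has them. Camera axes: x right, y down, z forward; pixel columns grow to the right and rows downward; lengths in mm; the calibration is good to about 2 mm. A picture is of the moment at which its call begins. camera_params takes no time and is no camera call.
- close_job(): hands the job in, once; it reports no verdict.
The state is a dict: "t": time; "qpos": joint angles; "qvel": joint speeds; "joint_torque": joint torques, N m; "ee_pos": TCP position; "orientation": TCP orientation; "ft_force": force on the tool from outside, world axes, zero at the start; "moment": the same for the moment, N m; "width": finger opening in mm.
Only numpy, scipy, OpenCV 4.12 (cv2) and the standard library are available. Lean on these libraries where they do the work, as an engineer would, in place of code of your own. Each camera call takes 0.05 s, during which the arm holds its last target.

## Working session

There is one attempt and no reset: what is moved stays moved. The work goes in short steps, Python scripts to look and compute and a tool call to move; the robot and the scene stay as the last step left them, time stands still between calls to the robot, and variables do not carry over. Pictures are saved under pics/ and viewed, and the job is handed in when it is done.

Besides the shell and the picture viewer there is one more tool, called after "Call:" as name(argument=value, ...), one argument or row to a line, values as JSON. arm_command: Moves the arm, as the interface text tells. Its arguments: {"type":"object","properties":{"increments":{"type":"array","items":{"type":"array"}},"gripper":{"type":"number"}},"required":["increments"]}

```bash
mkdir -p pics; cat > h.py <<'E'
from workcell import *
import numpy as np, cv2
def cam(n):
    p=camera_params(n);K=np.array(p["K"],float);R=cv2.Rodrigues(np.array(p["rvec"],float))[0];t=np.array(p["tvec"],float).ravel();return K,p["k1"],R,t
def ray(n,u,v):
    K,k1,R,t=cam(n)
    d=cv2.undistortPoints(np.array([[[u,v]]],float),K,np.array([k1,0,0,0,0.])).ravel()
    return -R.T@t, R.T@np.array([d[0],d[1],1])
def at(n,u,v,z):
    c,d=ray(n,u,v);return c+d*(z-c[2])/d[2]
def proj(n,P):
    K,k1,R,t=cam(n)
    return cv2.projectPoints(np.array(P,float).reshape(-1,3),cv2.Rodrigues(R)[0],t,K,np.array([k1,0,0,0,0.]))[0].reshape(-1,2)
def save(n,f):
    im=get_image(n);cv2.imwrite("pics/"+f,im[:,:,::-1]);return im
E
python3 - <<'E'
from h import *
save("scene","s0.png");save("top","t0.png")
for n in("scene","top"):
    K,k1,R,t=cam(n);print(n,(-R.T@t).round(),K[0,0],k1,R.round(2).tolist())
print(get_obs())
E
```

```text
scene [  78. -755.  665.] 459.9321756306737 -0.10446162458545341 [[0.85, -0.53, -0.0], [-0.3, -0.47, -0.83], [0.44, 0.7, -0.56]]
top [ 441.  -10. 1185.] 584.5546690830708 0.05912101333572407 [[0.01, -1.0, -0.0], [-1.0, -0.01, -0.09], [0.09, 0.0, -1.0]]
{'t': 0.1, 'qpos': array([ 1.11403302e+00,  4.23773225e-01,  1.63060515e+00,  4.75965892e-06,
        1.08858897e+00, -1.89815717e-02]), 'qvel': array([-0.00031768, -0.00325199, -0.00128446, -0.00024582, -0.00052677,
       -0.00060971]), 'joint_torque': array([-4.23932051e-04, -5.45611382e+01, -2.74325180e+01,  6.43790164e-02,
        1.87388639e-02, -3.01835621e-05]), 'ee_pos': array([264.70219114, 565.62749031, 221.97723926]), 'orientation': array([ 2.65021557e+00,  1.68567051e+00, -1.84673186e-03]), 'ft_force': array([-0.31544641,  0.03429883, -0.65507076]), 'moment': array([ 0.00674635, -0.02469504,  0.00621447]), 'width': 87.67760176307483}
```

View pics/s0.png

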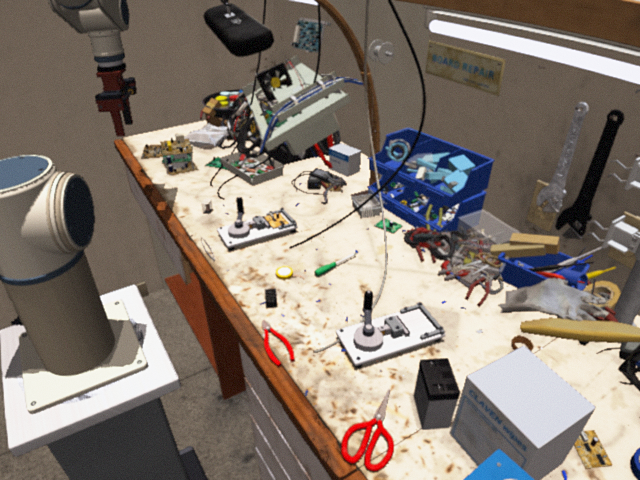

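View pics/t0.png

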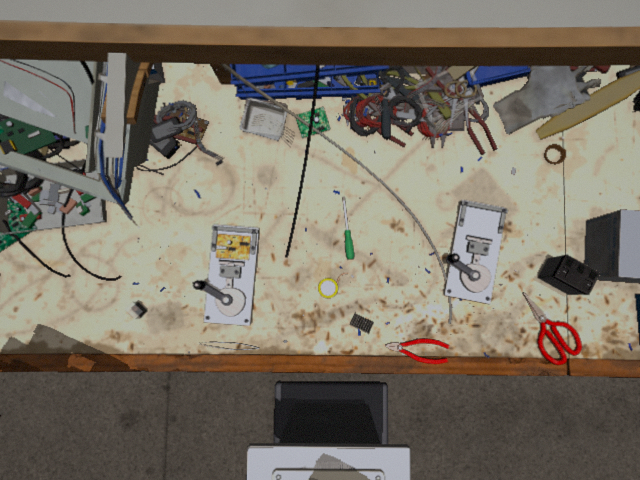

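```bash
python3 - <<'E'
import cv2
t=cv2.imread("pics/t0.png");s=cv2.imread("pics/s0.png")
cv2.imwrite("pics/t0z.png",cv2.resize(t[215:335,180:270],None,fx=5,fy=5,interpolation=cv2.INTER_CUBIC)[:600])
cv2.imwrite("pics/s0z.png",cv2.resize(s[185:255,205:305],None,fx=8,fy=8,interpolation=cv2.INTER_CUBIC))
E
```

```text
(no output)
```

View pics/t0z.png

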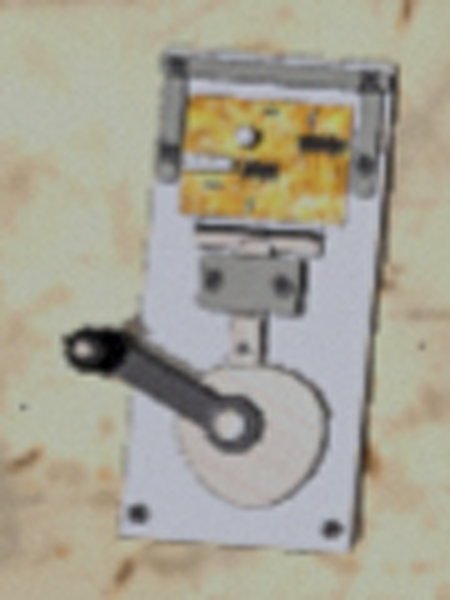

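View pics/s0z.png

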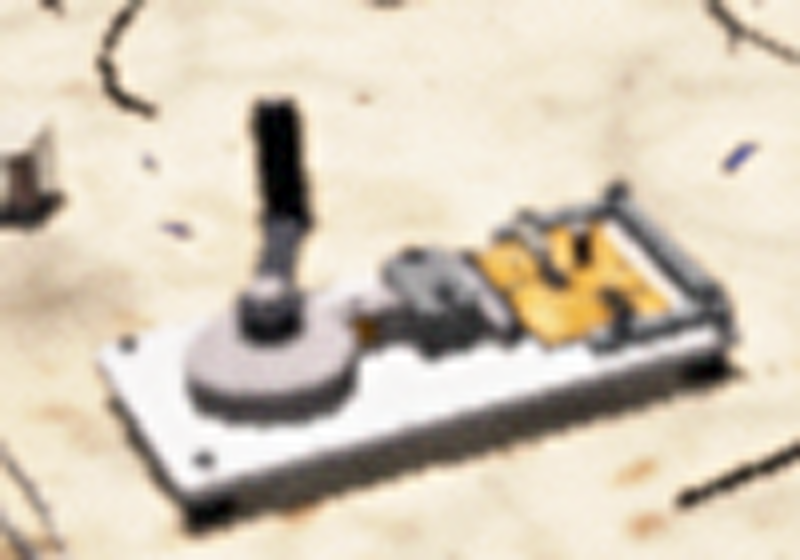

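```bash
python3 - <<'E'
from h import *
g=lambda n,u,v,z: at(n,180+u/5-.4,215+v/5-.4,z)
c=[g("top",u,v,22) for u,v in [(165,52),(392,65),(352,548),(122,535)]]
for p in c:print(p.round(1))
print([np.linalg.norm(c[i]-c[(i+1)%4]).round(1) for i in range(4)])
x=(c[0]+c[1]-c[2]-c[3])[:2];x/=np.linalg.norm(x);print("yaw",np.degrees(np.arctan2(x[1],x[0])))
y=np.array([-x[1],x[0]])
m=sum(c)/4; ax=m[:2]-50*x;print("axis from plate",ax)
hub=g("top",232,425,52);print("hub",hub)
h=g("top",85,348,93);print("handle top",h)
# scene
s=lambda u,v,z: at("scene",205+u/8-.4,185+v/8-.4,z)
print("scene handle top",s(277,105,93),"hub",s(272,290,54))
for A in(ax,hub[:2]):
    d=h[:2]-A;print(np.linalg.norm(d),np.degrees(np.arctan2(d@y,d@x)))
    d=s(277,105,93)[:2]-A;print(np.linalg.norm(d),np.degrees(np.arctan2(d@y,d@x)))
E
```

```text
[580.4 236.6  22. ]
[576.1 146.   22. ]
[384.5 157.4  22. ]
[389.  247.7  22. ]
[np.float64(90.7), np.float64(191.9), np.float64(90.4), np.float64(191.7)]
yaw -3.366033779504268
axis from plate [432.56709412 199.83062118]
hub [432.51037267 200.28888341  52.        ]
handle top [460.85864379 247.86563197  93.        ]
scene handle top [458.08534999 237.70647072  93.        ] hub [432.71316772 193.83512213  54.        ]
55.747412887936036 62.8688977265126
45.6701364236775 59.39653629562858
55.38205014592469 62.57773107215497
45.32279012730474 59.01336838197015
```

```bash
python3 - <<'E'
from h import *
s=lambda u,v,z: at("scene",205+u/8-.4,185+v/8-.4,z)
for q in[(100,352),(188,492),(735,335)]:print(s(*q,22).round(1))
ax=np.array([432.5,200]);a=np.radians(-3.37);x=np.array([np.cos(a),np.sin(a)]);y=np.array([-x[1],x[0]])
P=[np.r_[ax+x*i+y*j,22] for i,j in[(-48,46),(-48,-46),(148,-46),(148,46)]]
b=a+np.radians(62.7);H=ax+55*np.array([np.cos(b),np.sin(b)])
P+=[np.r_[ax,52],np.r_[H,93],np.r_[H,52]]
for n,f,(u0,v0,u1,v1),k in(("scene","s0",(205,185,305,255),8),("top","t0",(180,215,270,335),5)):
    im=cv2.imread(f"pics/{f}.png")[v0:v1,u0:u1];im=cv2.resize(im,None,fx=k,fy=k,interpolation=cv2.INTER_CUBIC)
    for p in proj(n,P):
        q=((p-[u0,v0]+.5)*k).astype(int);print(n,q);cv2.drawMarker(im,tuple(int(i) for i in q),(0,0,255),0,14,1)
    cv2.imwrite(f"pics/{f}o.png",im)
E
```

```text
[387.9 238.5  22. ]
[380.8 148.3  22. ]
[567.9 135.8  22. ]
scene [ 87 339]
scene [181 478]
scene [746 314]
scene [627 191]
scene [264 287]
scene [272  91]
scene [284 200]
top [119 539]
top [353 555]
top [394  61]
top [164  46]
top [233 425]
top [ 86 349]
top [112 351]
```

View pics/s0o.png

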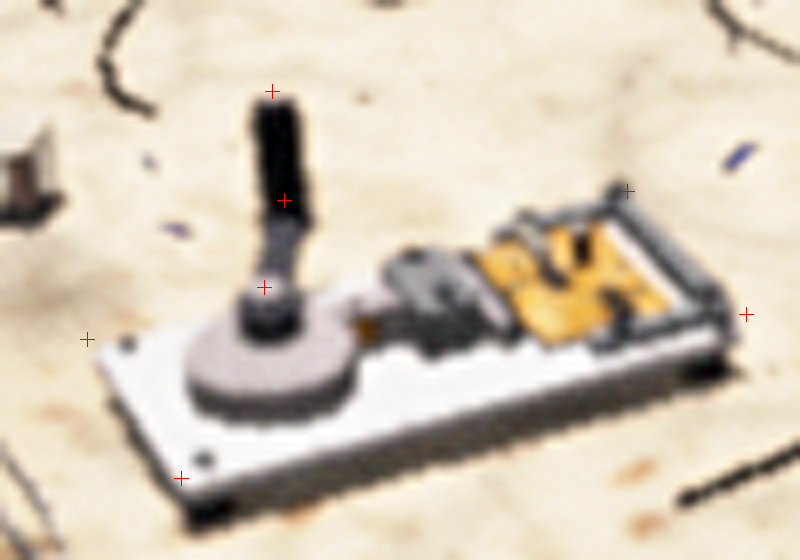

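View pics/t0o.png

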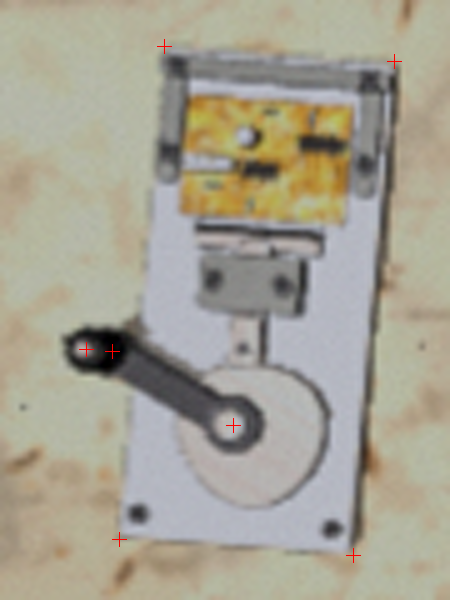

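```bash
python3 - <<'E'
from h import *
from scipy.optimize import least_squares
S=lambda u,v:(205+u/8-.5,185+v/8-.5)
T=lambda u,v:(180+u/5-.5,215+v/5-.5)
pts={"c-+":((103,353),(122,535)),"c--":((188,492),(352,548)),"c+-":((735,335),(392,65)),"handletop":((278,100),(85,348)),
"screw-+":((127,343),(138,513)),"screw--":((204,460),(333,528)),"hub":((270,285),(232,425)),"fence+":((618,190),(175,64))}
for k,(s,t) in pts.items():
    c1,d1=ray("scene",*S(*s));c2,d2=ray("top",*T(*t))
    A=np.stack([d1,-d2],1);l=np.linalg.lstsq(A,c2-c1,rcond=None)[0]
    p,q=c1+l[0]*d1,c2+l[1]*d2;print(k,((p+q)/2).round(1),"gap",np.linalg.norm(p-q).round(1))
# flange/gripper check from robot
print(proj("scene",[get_obs()["ee_pos"]]),proj("top",[get_obs()["ee_pos"]]))
E
```

```text
c-+ [390.2 248.7  15.6] gap 3.0
c-- [384.2 158.7  14.9] gap 0.3
c+- [576.  148.   13.1] gap 2.9
handletop [461.8 248.7  89. ] gap 1.5
screw-+ [398.  242.1  20.3] gap 0.6
screw-- [392.6 165.4  20. ] gap 0.6
hub [433.5 200.   52.7] gap 1.6
fence+ [575.5 231.2  27.9] gap 1.0
[[124.76928538 128.48606923]] [[-31.46746733 406.37826093]]
```

```bash
cat >> h.py <<'E'
def pose():
    o=get_obs();R=cv2.Rodrigues(np.array(o["orientation"]))[0];return o,np.array(o["ee_pos"]),R
E
python3 - <<'E'
from h import *
print(at("top",288,255,0),at("scene",292,247,0))
o,p,R=pose();yaw=np.degrees(np.arctan2(R[1,0],R[0,0]));print(yaw)
tgt=np.array([461.5,247.8,130]);n=12
st=(tgt-p);w=[st[0]/n,st[1]/n,0]
for i in range(n):
    y=np.radians(yaw-8*i);x=np.array([np.cos(y),np.sin(y),0]);yy=np.array([np.sin(y),-np.cos(y),0])
    print([[round(float(w@x)/10,1),round(float(w@yy)/10,1),0],8],end=",")
E
```

```text
[523.23614604  86.87120328   0.        ] [526.76230215  88.28986833   0.        ]
64.91682903522474
[[-1.7, 2.6, 0], 8],[[-1.3, 2.8, 0], 8],[[-0.9, 3.0, 0], 8],[[-0.5, 3.1, 0], 8],[[-0.1, 3.1, 0], 8],[[0.4, 3.1, 0], 8],[[0.8, 3.0, 0], 8],[[1.2, 2.9, 0], 8],[[1.6, 2.7, 0], 8],[[2.0, 2.4, 0], 8],[[2.3, 2.1, 0], 8],[[2.5, 1.8, 0], 8],
```

Call:
arm_command(
  increments=[
    [[-1.7,2.6,0],8],
    [[-1.3,2.8,0],8],
    [[-0.9,3.0,0],8],
    [[-0.5,3.1,0],8],
    [[-0.1,3.1,0],8],
    [[0.4,3.1,0],8],
    [[0.8,3.0,0],8],
    [[1.2,2.9,0],8],
    [[1.6,2.7,0],8],
    [[2.0,2.4,0],8],
    [[2.3,2.1,0],8],
    [[2.5,1.8,0],8],
    [[0,0,0],0],
  ],
  gripper=0.6,
)

```text
t: 1.4
ee_pos: [457.0, 229.4, 218.2]
orientation: [2.99, -0.94, -0.006]
ft_force: [0.1, 0.6, -0.4]
width: 52.6
```

```bash
cat >> h.py <<'E'
def togo(tgt,yawt):
    o,p,R=pose();yaw=np.degrees(np.arctan2(R[1,0],R[0,0]))
    print("t",round(o["t"],2),"p",p.round(1),"yaw",round(yaw,1),"tilt",R[:,2].round(3),"F",o["ft_force"].round(1),"w",round(o["width"],1))
    print("go cm",(R.T@(np.array(tgt)-p)/10).round(2),"turn",round(yaw-yawt,1))
E
python3 -c "
from h import *
togo([461.5,247.8,130],-30.8);print(get_obs()['qpos'].round(2))"
```

```text
t 1.4 p [457.  229.4 218.2] yaw -34.9 tilt [-0.006 -0.006 -1.   ] F [ 0.1  0.6 -0.4] w 52.6
go cm [-0.67 -1.84  8.8 ] turn -4.1
[ 0.44  0.27  1.88 -0.    1.01  1.05]
```

Call:
arm_command(
  increments=[
    [[-0.3,-0.9,2.2],-2],
    [[-0.3,-0.9,2.2],-2],
    [[0,0,2.2],0],
    [[0,0,2.0],0],
    [[0,0,0],0],
  ],
)

```text
t: 1.9
ee_pos: [461.2, 249.4, 129.5]
orientation: [3.027, -0.82, -0.006]
ft_force: [-0.3, -0.5, -0.4]
width: 52.2
```

```bash
python3 -c "
from h import *
save('scene','s1.png');im=cv2.imread('pics/s1.png');cv2.imwrite('pics/s1z.png',cv2.resize(im[140:260,180:310],None,fx=5,fy=5,interpolation=2))
im=save('top','t1.png');im=cv2.imread('pics/t1.png');cv2.imwrite('pics/t1z.png',cv2.resize(im[215:335,150:270],None,fx=5,fy=5,interpolation=2))
togo([461.5,247.8,60],-30.8)"
```

```text
t 2.0 p [462.8 250.1 131.8] yaw -30.4 tilt [-0.002 -0.003 -1.   ] F [ 0.1  1.  -0.1] w 52.9
go cm [0.   0.24 7.18] turn 0.4
```

View pics/s1z.png

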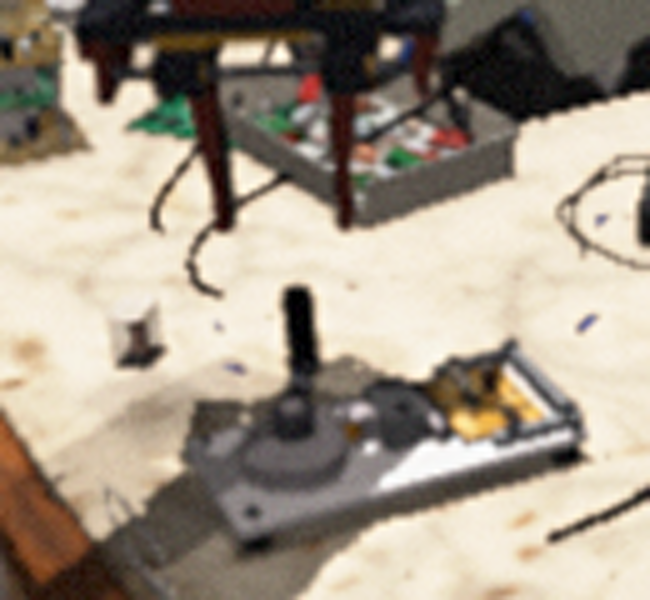

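View pics/t1z.png

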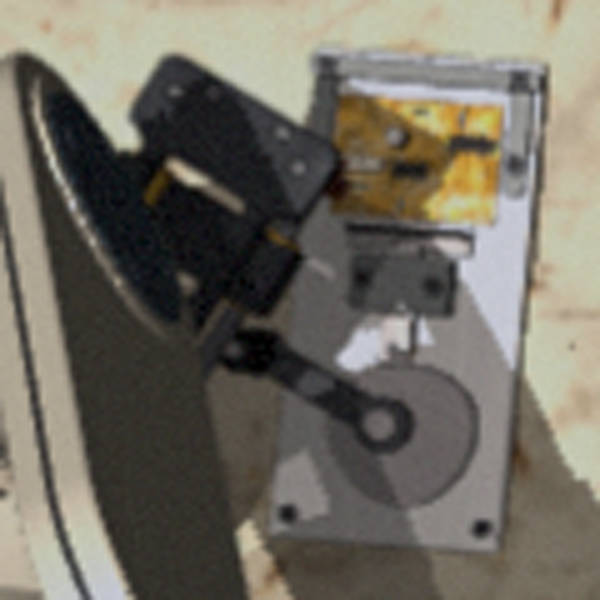

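```bash
python3 -c "
from h import *
for i in range(3): togo([461.5,247.8,60],-30.8)
o,p,R=pose();print(proj('scene',[p, p+26*R[:,0],p-26*R[:,0],[461.5,247.8,93]]))"
```

```text
t 2.0 p [462.8 250.1 131.8] yaw -30.4 tilt [-0.002 -0.003 -1.   ] F [ 0.1  1.  -0.1] w 52.9
go cm [0.   0.24 7.18] turn 0.4
t 2.0 p [462.8 250.1 131.8] yaw -30.4 tilt [-0.002 -0.003 -1.   ] F [ 0.1  1.  -0.1] w 52.9
go cm [0.   0.24 7.18] turn 0.4
t 2.0 p [462.8 250.1 131.8] yaw -30.4 tilt [-0.002 -0.003 -1.   ] F [ 0.1  1.  -0.1] w 52.9
go cm [0.   0.24 7.18] turn 0.4
[[237.49410942 182.00623042]
 [247.61342159 181.78589359]
 [227.38870471 182.23257328]
 [238.84972197 195.80862051]]
```

Call:
arm_command(
  increments=[
    [[0,0.1,2.0],0],
    [[0,0.1,2.0],0],
    [[0,0,1.8],0],
    [[0,0,1.2],0],
    [[0,0,0],0],
  ],
)

```text
t: 2.5
ee_pos: [466.2, 252.0, 66.5]
orientation: [-3.029, 0.815, -0.013]
ft_force: [-0.4, 1.0, -0.1]
width: 52.4
```

```bash
python3 -c "
from h import *
save('scene','s2.png');im=cv2.imread('pics/s2.png');cv2.imwrite('pics/s2z.png',cv2.resize(im[140:260,180:310],None,fx=5,fy=5,interpolation=2))
togo([461.5,247.8,60],-30.8)"
```

```text
t 2.55 p [466.7 252.3  67.2] yaw -30.1 tilt [ 0.01   0.004 -1.   ] F [-0.1  0.3  0.6] w 53.3
go cm [-0.23  0.65  0.72] turn 0.7
```

View pics/s2z.png

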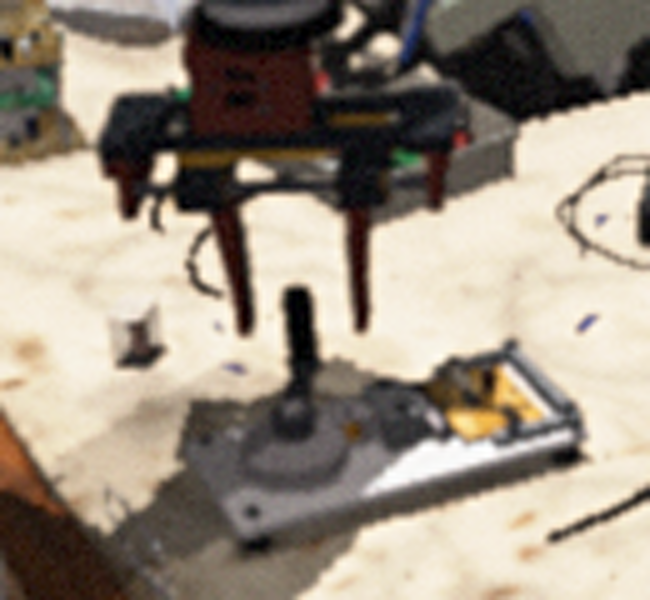

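Call:
arm_command(
  increments=[
    [[-0.2,0.6,0.5],0],
    [[0,0,0],0],
  ],
)

```text
t: 2.75
ee_pos: [462.7, 248.4, 63.6]
orientation: [-3.026, 0.814, -0.017]
ft_force: [0.1, 0.4, 0.9]
width: 52.7
```

```bash
python3 -c "
from h import *
togo([461.5,247.8,60],-30.8)"
```

```text
t 2.75 p [462.7 248.4  63.6] yaw -30.1 tilt [ 0.012  0.005 -1.   ] F [0.1 0.4 0.9] w 52.7
go cm [-0.07  0.12  0.36] turn 0.7
```

Close gently with small correction.

Call:
arm_command(
  increments=[
    [[-0.1,0.1,0.3],0],
    [[0,0,0],0],
    [[0,0,0],0],
    [[0,0,0],0],
    [[0,0,0],0],
  ],
  gripper=0,
)

```text
t: 3.25
ee_pos: [462.1, 248.4, 61.9]
orientation: [-3.024, 0.814, -0.02]
ft_force: [-0.5, 1.0, -0.8]
width: 17.7
```

```bash
python3 -c "
from h import *
togo([461.5,247.8,60],-30.8)"
```

```text
t 3.25 p [462.1 248.4  61.9] yaw -30.1 tilt [ 0.015  0.006 -1.   ] F [-0.5  1.  -0.8] w 17.7
go cm [-0.02  0.08  0.19] turn 0.7
```

Call:
arm_command(
  increments=[
    [[-0.5,0.02,0],-5],
    [[-0.5,0.02,0],-5],
    [[-0.5,0.02,0],-5],
    [[-0.5,0.02,0],-5],
  ],
)

```text
t: 3.65
ee_pos: [445.3, 254.8, 61.9]
orientation: [-3.124, 0.258, -0.028]
ft_force: [3.4, -2.5, -1.5]
width: 17.4
```

```bash
cat >> h.py <<'E'
AX=np.array([433.,200.])
def arc(Y=-3.5,st=6,n=4,r=55.):
    o,p,R=pose();g=p-19*R[:,2];d=g[:2]-AX;th=np.degrees(np.arctan2(d[1],d[0]));yaw=np.degrees(np.arctan2(R[1,0],R[0,0]))
    F=o["ft_force"];u=d/np.linalg.norm(d)
    print("t",round(o["t"],2),"r",np.linalg.norm(d).round(1),"clamp ang",(th-Y).round(1),"yaw err",round(yaw-(th-90),1),"z",p[2].round(1),"Frad",(F[:2]@u).round(1),"Ftan",(F[1]*u[0]-F[0]*u[1]).round(1),"Fz",F[2].round(1),"w",round(o["width"],1),"tilt",R[:2,2].round(3),"q6",o["qpos"][5].round(2))
    a=np.radians(th+st);t=np.r_[AX+r*np.array([np.cos(a),np.sin(a)]),g[2]]
    print("next 1 step cm",(R.T@(t-g)/10).round(2))
E
python3 -c "
from h import *
arc()"
```

```text
t 3.65 r 56.0 clamp ang 81.2 yaw err 2.9 z 61.9 Frad -1.7 Ftan -3.8 Fz -1.5 w 17.4 tilt [0.018 0.006] q6 0.67
next 1 step cm [-0.58  0.1  -0.01]
```

Call:
arm_command(
  increments=[
    [[-0.5,0.05,0],-4.5],
    [[-0.5,0.03,0],-5],
    [[-0.5,0.03,0],-5],
    [[-0.5,0.03,0],-5],
    [[-0.5,0.03,0],-5],
  ],
)

```text
t: 4.15
ee_pos: [422.6, 254.7, 61.9]
orientation: [-3.105, -0.438, -0.038]
ft_force: [1.2, 1.7, -1.6]
width: 17.4
```

```bash
python3 -c "
from h import *
arc()"
```

```text
t 4.15 r 55.6 clamp ang 104.8 yaw err 4.8 z 61.9 Frad 1.4 Ftan -1.5 Fz -1.6 w 17.4 tilt [0.023 0.009] q6 0.25
next 1 step cm [-0.58  0.04 -0.01]
```

Call:
arm_command(
  increments=[
    [[-0.5,0,0],-4],
    [[-0.5,0.0,0],-4.5],
    [[-0.5,0.02,0],-5],
    [[-0.5,0.02,0],-5],
    [[-0.5,0.02,0],-5],
  ],
)

```text
t: 4.65
ee_pos: [401.9, 245.4, 61.9]
orientation: [-2.944, -1.087, -0.046]
ft_force: [1.2, 4.1, -0.3]
width: 18.0
```

```bash
python3 -c "
from h import *
arc()"
```

```text
t 4.65 r 55.2 clamp ang 128.5 yaw err 5.6 z 61.9 Frad 2.7 Ftan -3.4 Fz -0.3 w 18.0 tilt [0.027 0.013] q6 -0.18
next 1 step cm [-0.58 -0.01 -0.02]
```

Call:
arm_command(
  increments=[
    [[-0.5,-0.03,0],-4],
    [[-0.5,-0.02,0],-4],
    [[-0.5,0.0,0],-5],
    [[-0.5,0.0,0],-5],
    [[-0.5,0.0,0],-5],
  ],
)

```text
t: 5.15
ee_pos: [385.8, 227.7, 61.8]
orientation: [2.654, 1.675, 0.049]
ft_force: [-0.0, 1.4, 0.5]
width: 17.2
```

```bash
python3 -c "
from h import *
arc()"
```

```text
t 5.15 r 55.1 clamp ang 153.6 yaw err 4.4 z 61.8 Frad 0.7 Ftan -1.2 Fz 0.5 w 17.2 tilt [0.028 0.014] q6 -0.62
next 1 step cm [-0.58 -0.01 -0.01]
```

Call:
arm_command(
  increments=[
    [[-0.5,-0.02,0],-4],
    [[-0.5,-0.01,0],-5],
    [[-0.5,0.0,0],-5],
    [[-0.5,0.0,0],-5],
    [[0,0,0],0],
  ],
)

```text
t: 5.65
ee_pos: [379.3, 208.9, 61.8]
orientation: [2.321, 2.105, 0.048]
ft_force: [1.4, -0.9, -0.9]
width: 17.4
```

```bash
python3 -c "
from h import *
arc()
save('scene','s3.png');im=cv2.imread('pics/s3.png');cv2.imwrite('pics/s3z.png',cv2.resize(im[140:260,180:310],None,fx=5,fy=5,interpolation=2))
im=save('top','t3.png');im=cv2.imread('pics/t3.png');cv2.imwrite('pics/t3z.png',cv2.resize(im[215:335,150:270],None,fx=5,fy=5,interpolation=2))
arc()"
```

```text
t 5.65 r 54.9 clamp ang 174.5 yaw err 3.4 z 61.8 Frad -1.5 Ftan 0.7 Fz -0.9 w 17.4 tilt [0.028 0.015] q6 -1.0
next 1 step cm [-0.58 -0.01 -0.01]
t 5.75 r 54.9 clamp ang 174.2 yaw err 3.5 z 61.8 Frad -0.7 Ftan -0.0 Fz -0.4 w 17.1 tilt [0.028 0.015] q6 -0.99
next 1 step cm [-0.58 -0.01 -0.01]
```

View pics/t3z.png

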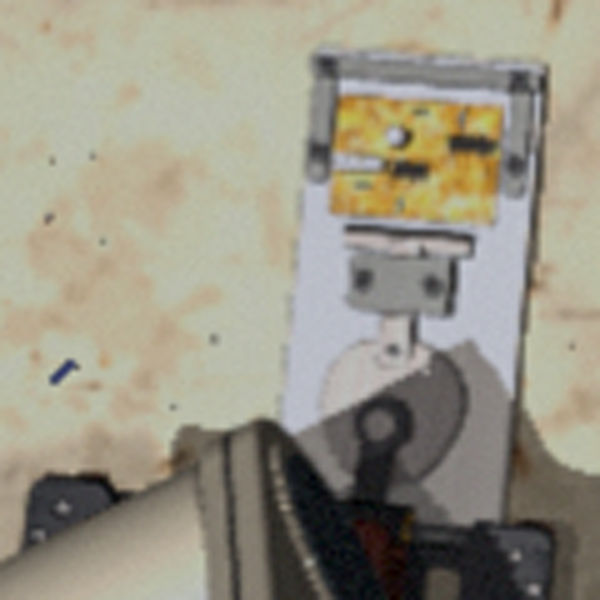

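```bash
python3 -c "
import cv2,numpy as np
a=cv2.imread('pics/t0.png')[220:315,200:265];b=cv2.imread('pics/t3.png')[220:315,200:265]
cv2.imwrite('pics/cmp.png',cv2.resize(np.hstack([a,b]),None,fx=6,fy=6,interpolation=2))"
```

```text
(no output)
```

View pics/cmp.png

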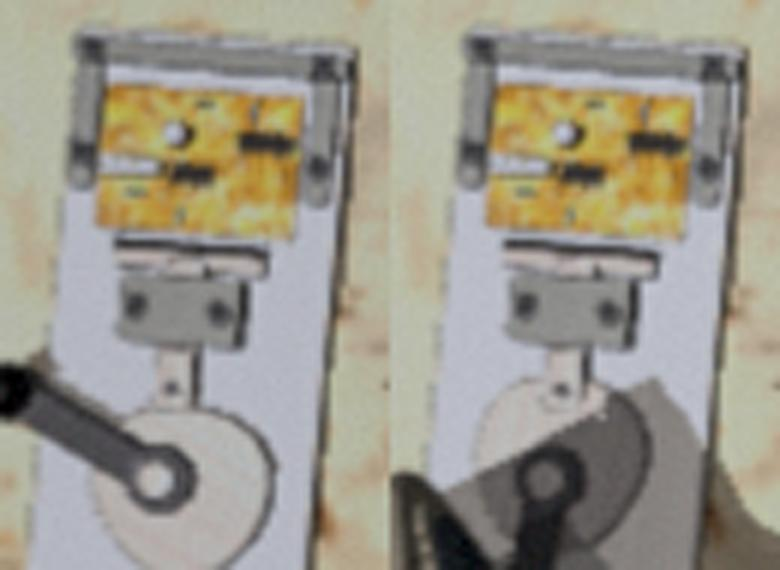

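View pics/s3z.png

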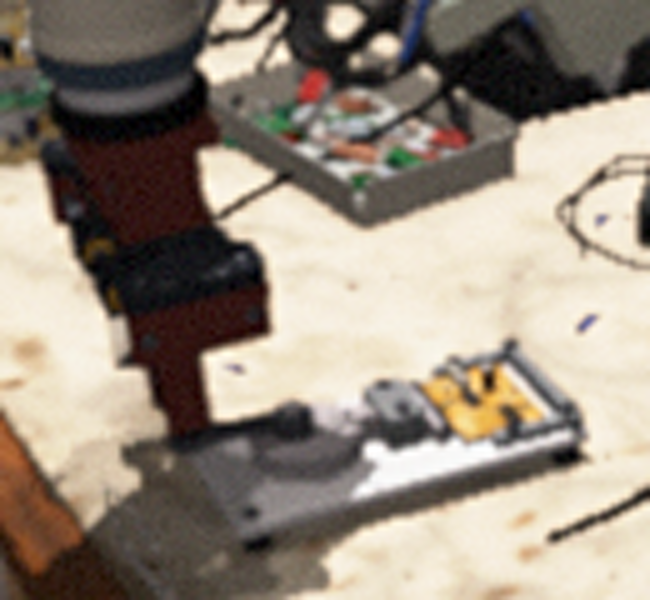

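Call:
arm_command(
  increments=[
    [[-0.5,0.0,0],-2],
    [[0,0,0],0],
    [[0,0,0],0],
  ],
)

```text
t: 6.05
ee_pos: [378.8, 204.6, 61.8]
orientation: [2.293, 2.135, 0.047]
ft_force: [-0.8, 0.5, -0.2]
width: 17.6
```

```bash
python3 -c "
from h import *
arc()
save('scene','s4.png');save('top','t4.png')
a=cv2.imread('pics/t0.png')[220:315,200:265];b=cv2.imread('pics/t4.png')[220:315,200:265]
cv2.imwrite('pics/cmp.png',cv2.resize(np.hstack([a,b]),None,fx=6,fy=6,interpolation=2))
a=cv2.imread('pics/s0.png')[185:250,230:305];b=cv2.imread('pics/s4.png')[185:250,230:305]
cv2.imwrite('pics/cmps.png',cv2.resize(np.hstack([a,b]),None,fx=5,fy=5,interpolation=2))
arc()"
```

```text
t 6.05 r 54.9 clamp ang 179.0 yaw err 0.4 z 61.8 Frad 0.9 Ftan -0.4 Fz -0.2 w 17.6 tilt [0.027 0.015] q6 -1.03
next 1 step cm [-0.57  0.02 -0.01]
t 6.15 r 55.0 clamp ang 179.0 yaw err 0.5 z 61.8 Frad 0.2 Ftan 0.4 Fz 0.4 w 17.5 tilt [0.027 0.015] q6 -1.03
next 1 step cm [-0.58  0.02 -0.01]
```

View pics/cmp.png

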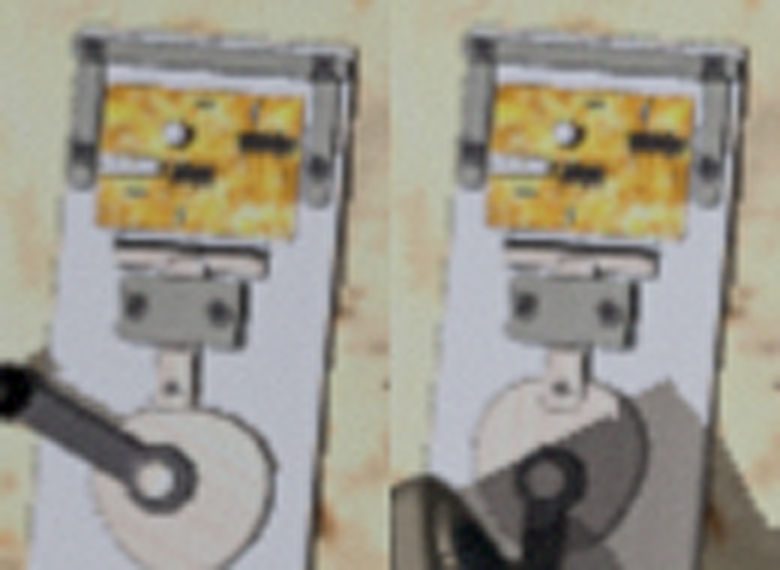

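View pics/cmps.png

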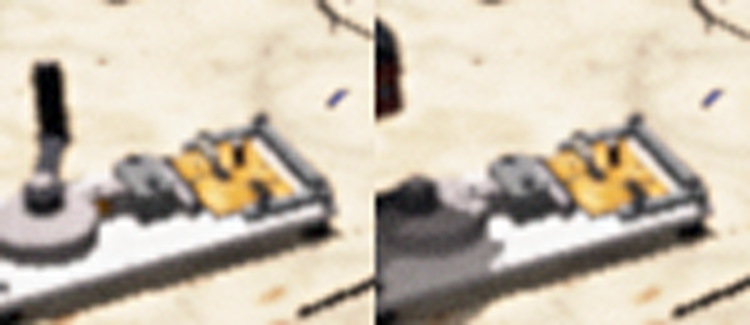

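```bash
python3 -c "
from h import *
a=np.radians(-3.5);x=np.array([np.cos(a),np.sin(a)])
for u,v in((200.5,162),(590.5-390,162)):
  b=at('top',200+u/6-.5,220+v/6-.5,26);print(b,(b[:2]-AX)@x)
A=cv2.imread('pics/t0.png').astype(int);B=cv2.imread('pics/t4.png').astype(int);A3=cv2.imread('pics/t1.png').astype(int)
for r in((225,285,210,260),):
  print(abs(A-B)[r[0]:r[1],r[2]:r[3]].sum(2).reshape(-1,5,50).mean((1,2)).round(0))
ga=cv2.cvtColor(A[232:262,214:252].astype(np.uint8),6).astype(np.float32);gb=cv2.cvtColor(B[232:262,214:252].astype(np.uint8),6).astype(np.float32)
print(cv2.phaseCorrelate(ga,gb))
"
```

```text
[537.31788794 194.32619153  26.        ] 104.46969176680088
[537.31788794 194.32619153  26.        ] 104.46969176680088
[14. 13. 13. 12. 12. 13. 15. 16. 15. 14. 15. 27.]
((-0.1122174140022345, -0.006846063342619502), 0.9973714462916057)
```

```bash
python3 -c "
import cv2,numpy as np
for i,f in enumerate(['s0','s2','s4']):
  a=cv2.imread(f'pics/{f}.png')[200:245,225:278]
  a=cv2.convertScaleAbs(a,alpha=1.0 if f=='s0' else 1.3,beta=10)
  b=a if i==0 else np.hstack([b,a])
cv2.imwrite('pics/z3.png',cv2.resize(b,None,fx=5,fy=5,interpolation=2))
a=cv2.imread('pics/t4.png')[262:315,200:250]
a0=cv2.imread('pics/t0.png')[262:315,200:250]
cv2.imwrite('pics/z4.png',cv2.resize(cv2.convertScaleAbs(np.hstack([a0,a]),alpha=1.2),None,fx=8,fy=8,interpolation=2))"
```

```text
(no output)
```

View pics/z3.png

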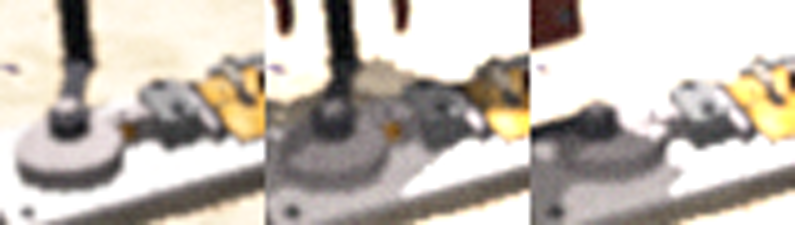

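View pics/z4.png

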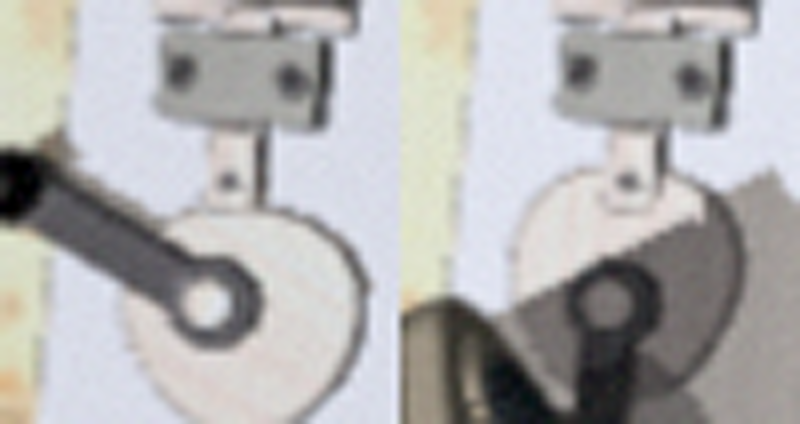

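Call:
arm_command(
  increments=[
    [[-0.1,0,0],0],
    [[0,0,0],0],
    [[0,0,0],0],
    [[0,0,0],0],
    [[0,0,0],0],
    [[0,0,0],0],
  ],
)

```text
t: 6.75
ee_pos: [378.7, 204.0, 61.8]
orientation: [2.294, 2.135, 0.047]
ft_force: [0.6, -0.5, 0.9]
width: 17.6
```

```bash
python3 -c "
from h import *
arc()
save('top','t5.png')
A=cv2.imread('pics/t0.png');B=cv2.imread('pics/t5.png')
g=lambda A,s:cv2.cvtColor(A[s],6).astype(np.float32)
for s in(np.s_[232:262,214:252],np.s_[256:276,214:252]):print(cv2.phaseCorrelate(g(A,s),g(B,s)))
"
```

```text
t 6.75 r 54.9 clamp ang 179.6 yaw err -0.2 z 61.8 Frad -0.7 Ftan 0.4 Fz 0.9 w 17.6 tilt [0.027 0.015] q6 -1.03
next 1 step cm [-0.57  0.03 -0.01]
((0.06684678764783314, -0.32333340790632015), 1.0024738629659018)
((0.11036457663836075, -0.8473420177955724), 1.0199568009376525)
```

Call:
arm_command(
  increments=[
    [[0,0,0],0],
    [[0,0,0],0],
    [[0,0,0],0],
    [[0,0,0],0],
    [[0,0,0],0],
    [[0,0,0],0],
    [[0,0,0],0],
    [[0,0,0],0],
  ],
)

```text
t: 7.6
ee_pos: [378.7, 204.0, 61.7]
orientation: [2.294, 2.135, 0.047]
ft_force: [0.2, -0.2, 1.0]
width: 17.2
```

```bash
python3 -c "
from h import *
arc()
save('top','t6.png')
A=cv2.imread('pics/t0.png');B=cv2.imread('pics/t6.png')
g=lambda A,s:cv2.cvtColor(A[s],6).astype(np.float32)
for s in(np.s_[232:262,214:252],np.s_[256:276,214:252]):print(cv2.phaseCorrelate(g(A,s),g(B,s)))
a=A[220:315,200:265];b=B[220:315,200:265]
cv2.imwrite('pics/cmp6.png',cv2.resize(np.hstack([a,b]),None,fx=6,fy=6,interpolation=2))
"
```

```text
t 7.6 r 55.0 clamp ang 179.6 yaw err -0.2 z 61.7 Frad -0.2 Ftan 0.2 Fz 1.0 w 17.2 tilt [0.027 0.015] q6 -1.03
next 1 step cm [-0.57  0.03 -0.01]
((0.15839315174749657, -2.4837437294889924), 0.9931552044550578)
((0.25183765606056596, 0.24198007851591896), 0.4759179547429085)
```

View pics/cmp6.png

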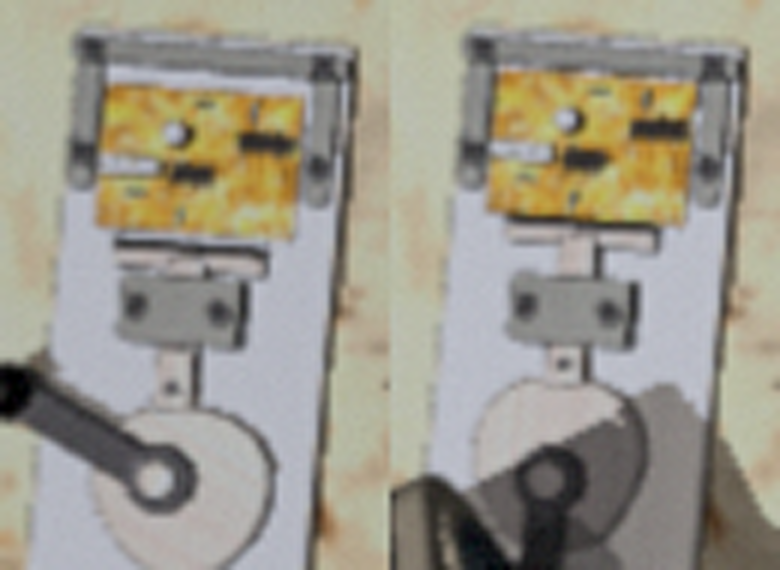

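Call:
arm_command(
  increments=[
    [[0,0,0],0],
    [[0,0,0],0],
    [[0,0,0],0],
    [[0,0,0],0],
  ],
  gripper=0.5,
)

```text
t: 8.05
ee_pos: [379.4, 204.3, 61.9]
orientation: [2.294, 2.134, 0.05]
ft_force: [0.6, -0.2, -0.2]
width: 43.2
```

Call:
arm_command(
  increments=[
    [[0,0,-1.5],0],
    [[0,0,-3],0],
    [[0,0,-3],0],
    [[0,0,-4],0],
    [[0,0,-4],0],
    [[0,0,0],0],
  ],
)

```text
t: 8.65
ee_pos: [374.0, 201.5, 221.4]
orientation: [2.295, 2.135, 0.044]
ft_force: [0.3, -0.2, 0.3]
width: 44.2
```

```bash
python3 -c "
from h import *
togo([300,450,220],60)
save('top','t7.png');save('scene','s7.png')
"
```

```text
t 8.65 p [374.  201.5 221.4] yaw 85.9 tilt [ 0.025  0.014 -1.   ] F [ 0.3 -0.2  0.3] w 44.2
go cm [24.25 -9.18  0.3 ] turn 25.9
```

View pics/t7.png

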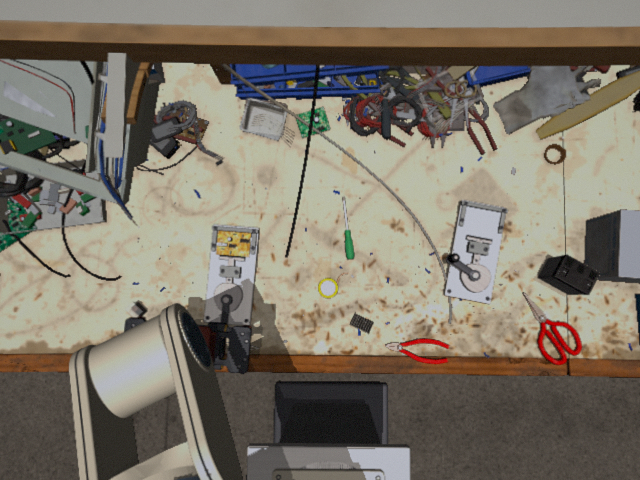

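View pics/s7.png

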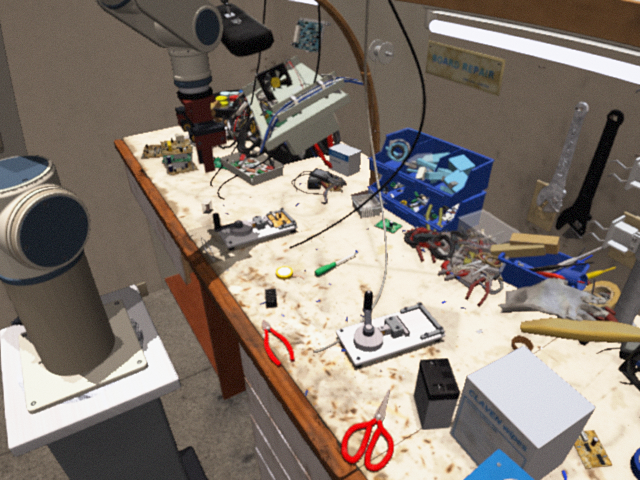

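Call:
arm_command(
  increments=[
    [[3,0,0],0],
    [[4,-1,0],0],
    [[4,-1,0],0],
    [[4,-1,0],0],
    [[4,-1,0],0],
    [[3,-1,0],0],
    [[0,0,0],0],
  ],
)

```text
t: 9.45
ee_pos: [331.7, 426.6, 204.8]
orientation: [2.3, 2.131, 0.003]
ft_force: [-0.1, -0.3, -0.6]
width: 43.7
```

```bash
python3 -c "
from h import *
togo([300,450,220],60)
save('top','t8.png');save('scene','s8.png')
t=cv2.imread('pics/t8.png');s=cv2.imread('pics/s8.png')
cv2.imwrite('pics/t8z.png',cv2.resize(t[215:335,180:270],None,fx=5,fy=5,interpolation=2))
cv2.imwrite('pics/s8z.png',cv2.resize(s[185:255,205:305],None,fx=8,fy=8,interpolation=2))
A=cv2.imread('pics/t0.png')
g=lambda A,s:cv2.cvtColor(A[s],6).astype(np.float32)
print(cv2.phaseCorrelate(g(A,np.s_[232:262,214:252]),g(t,np.s_[232:262,214:252])),cv2.phaseCorrelate(g(A,np.s_[195:305,440:512]),g(t,np.s_[195:305,440:512])))
"
```

```text
t 9.45 p [331.7 426.6 204.8] yaw 85.6 tilt [ 0.006 -0.003 -1.   ] F [-0.1 -0.3 -0.6] w 43.7
go cm [ 2.09 -3.33 -1.55] turn 25.6
((-0.06978726521245804, -3.665994487942065), 0.8602899984518687) ((0.002831237820267063, 0.03013283599548089), 1.0049236438892506)
```

View pics/t8z.png

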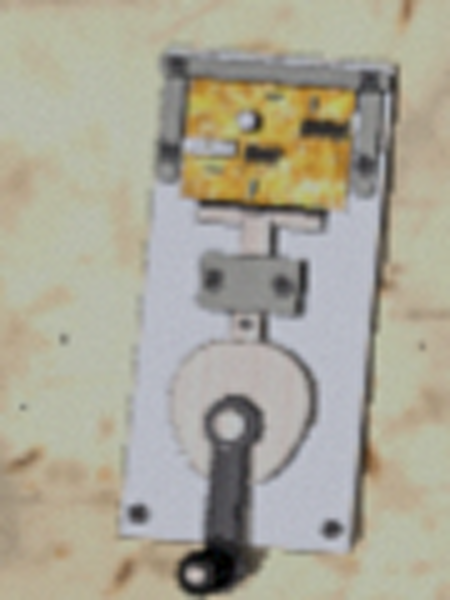

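View pics/s8z.png

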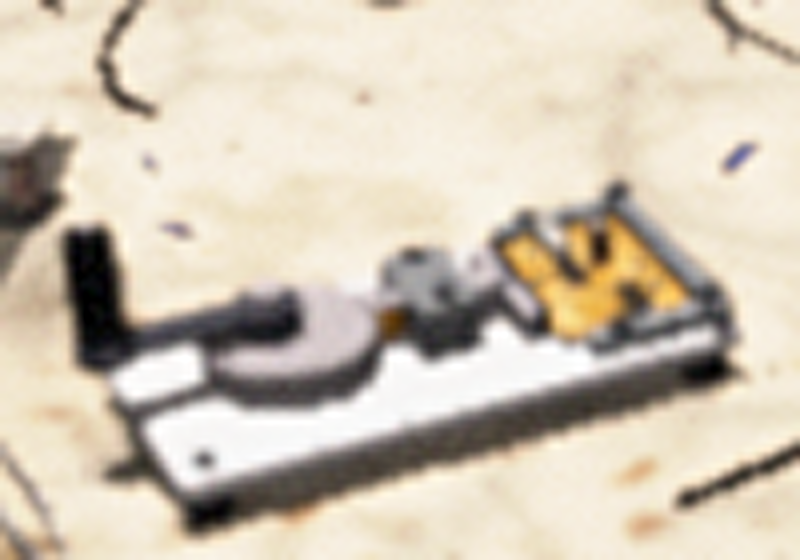

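```bash
python3 -c "
from h import *
h=at('top',180+200/5-.5,215+572/5-.5,93);k=at('top',180+232/5-.5,215+425/5-.5,52)
for Y in(-3.4,-4):
  for A in(k[:2],AX):
    d=h[:2]-A;print(h.round(1),A.round(1),np.linalg.norm(d).round(1),(np.degrees(np.arctan2(d[1],d[0]))-Y)%360)
a=np.radians(-3.6);x=np.array([np.cos(a),np.sin(a)])
b=at('top',180+268/5-.5,215+143/5-.5,26);print((b[:2]-AX)@x)
"
```

```text
[379.  203.1  93. ] [432.7 200.5] 53.7 180.6554788344003
[379.  203.1  93. ] [433. 200.] 54.1 180.1561748520855
[379.  203.1  93. ] [432.7 200.5] 53.7 181.2554788344003
[379.  203.1  93. ] [433. 200.] 54.1 180.7561748520855
111.24979909014417
```

All in agreement: crank at about 180°, board at 111.2 mm, spare clamp unchanged, and the arm clear.

```bash
python3 -c "
from h import *
print(close_job())"
```

```text
the job is handed in; nothing more can be done
None
```

The circuit board is clamped. I gripped the handle of the left clamp, cranked it counter-clockwise from about 62° to 180°, let go and moved the arm clear, then handed the job in at about 9.5 s.

**Last checks, from the final pictures:**
- **Crank:** it stands at 180–181° from the clamp's x after release, measured to about 1–1.5°, with the dwell on the roller.
- **Board:** its centre is about 111.2 mm ahead of the cam axis, against the fence, roughly 7 mm further than at the start. That is at the top of the 5–7 mm expected.
- **Spare clamp:** unchanged, with an image shift of only 0.03 px.
- **Forces:** about 5 N or less in the readings between moves, well inside the limits.

**Disagreements:**
- **Late follower:** in pictures at 174° and 179° the follower and board had not moved yet, with the cam nose over the roller. I held the handle at about 180° for roughly 1.4 s and they then moved to the clamped position. I did not find out why they lagged.
- **Plate size:** the plate measured 2–4% smaller than stated in the pictures. The hub and screw heights came out as given, so I relied on those.

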